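# Carry a freshly bonded wheel on the lifting trowel into its jig

## Task

The glue under the hub of the plywood wheel is still wet, so never take the wheel in the gripper: pick up the lifting trowel, slide its blade under the wheel, carry it level to the jig, set it down gently on the jig's two strips just behind the two dowels and draw the blade out. Lay the trowel flat on the bench again and let go of it, then push the jig's stiff jaw up until you feel it press the wheel firmly, but not hard, against both dowels, and leave it so. Leave the other things on the bench where they are.

Things in the scene. Friction and masses are not known exactly. Their poses are not given: they have to be found in the camera images.
- wheel: round pale plywood wheel plate, 120 mm diameter, 9 mm thick, about 110 g, dark radial slots, on top in the middle a bright aluminium hub (40 mm diameter, 14 mm high). Origin: centre of the underside; z up. It starts loose on the stand's strips, its far rim on the stand's two dowels or up to 3 mm short of them
- lifter: cranked lifting trowel, 210 g, lying flat on the bench. Steel blade: x 0 to 110, y -25 to 25, z 0 to 3 mm. At its rear a neck plate 30 mm wide (x -4 to 0) rises straight to a wooden handle, a bar parallel to the blade: x -104 to -4, y -12 to 12, z 42 to 70 mm. Origin: underside of the blade, middle of its rear end, at the neck's front face; x to the blade's tip, z up. Balance point x = +27 mm
- lifter_grip (a point): good place to take the trowel: middle of the handle's section, 35 mm behind the neck's front face, 56 mm above the blade's underside; pinch the 24 mm width firmly
- lifter_tip (a point): middle of the blade's front edge, top side
- stand: fixed wooden stand: base 160 x 120 x 9 mm, two plywood strips along x (130 mm long, tops 30 mm above the bench), between them a channel y -33 to 33 mm for the blade, which enters along +x. At the +x end two dowels, 6 mm above the strips, stop the wheel from sliding on in +x; a wheel touching both is centred at x = y = 0. Origin: on the bench under that point
- stand_top (a point): above the stand's origin at the level of its strip tops, 30 mm above the bench
- jig: fixed bonding jig: base 12 mm thick (x -75 to 160, y -75 to 75 mm), two strips (x -65 to 65, tops 32 mm above the bench), channel y -33 to 33 mm between them for the blade, which comes in along +x and leaves along -x. Two 10 mm dowels rise 6 mm above the strips at x = -50, y = +-42 mm: a wheel touching both is centred at x = y = 0. Origin: on the bench under that point; z up
- jig_seat (a point): where the centre of the wheel's underside belongs: above the jig's origin at the level of the strip tops, 32 mm above the bench. A wheel let down with its centre 2 to 12 mm from here towards the jig's +x clears the dowels
- jaw_face (a point): middle of the jaw's flat cork-lined face at the level of the strip tops; the face is 50 mm wide, reaches 45 mm above the bench and looks to the jig's -x
- jaw_grip (a point): middle of the square black post by which the jaw is moved: 22 x 22 mm, 42 to 84 mm above the bench; this point is 67 mm above the bench and 27 mm behind the jaw's face; pinch any two opposite sides
- glue: bystander: glue bottle 42 mm diameter, 115 mm high, origin under its foot
- gearmotor: bystander: gear motor lying on the bench, 106 mm long, 36 mm high, origin under its front face
- driver: bystander: orange-handled screwdriver lying on the bench, origin under its middle
- jaw: the jig's aluminium jaw, on the jig's +x side; it slides along the jig's x axis only. Its face starts 81 to 95 mm from the jig's origin, can come to 45 mm, and meets a seated wheel at 60 mm. The slide drags with a steady 7 N both ways and stays where it is left: press on to about 13 to 18 N in all and the wheel stays clamped. Origin: on the jig's board, 12 mm above the bench, in the plane of the face
Things that resemble listed ones, but are neither listed nor needed, are in the scene too. Several things look just like the stand: the one meant starts nearest to the robot's base.

How it is judged (in metres and radians):
On the way, in this order (a step that is already met when the one before it is completed fails the run):
1. the wheel is carried on the trowel, well clear of the stand (contact force between wheel and lifter above 0.3 N and z of wheel in the frame of stand_top above 0.012 m and contact force between wheel and stand below 0.1 N), for 0.3 s.
2. the wheel lies flat on the jig's strips behind the dowels, off the trowel (x of wheel in the frame of jig_seat between -0.003 and 0.035 m and y of wheel in the frame of jig_seat between -0.015 and 0.015 m and z of wheel in the frame of jig_seat below 0.002 m and angle between wheel's own z axis and vertical below 0.04 rad and contact force between wheel and lifter below 0.05 N), for 0.3 s.
At the end, for the whole second after the job is handed in: the wheel lies flat on the jig's strips, its centre within 2 mm of where it touches both dowels, and the jaw keeps pressing it with more than 3 N; the trowel lies flat on the bench, released; nothing moves (horizontal distance between wheel and jig_seat below 0.002 m and z of wheel in the frame of jig_seat between -0.002 and 0.002 m and angle between wheel's own z axis and vertical below 0.04 rad and contact force between wheel and jaw above 3 N and height (world z) of lifter below 0.004 m and angle between lifter's own z axis and vertical below 0.05 rad and linear speed of each of lifter, wheel below 0.01 m/s).
It fails at once if the gripper or arm touches the wheel (contact force between wheel and the fingers above 0.3 N or contact force between wheel and the arm above 0.3 N).
It fails at once if the wheel is tipped more than about 11 degrees (angle between wheel's own z axis and vertical above 0.2 rad).
It fails at once if the wheel is dropped or knocked onto the jig (over 15 N) (contact force between wheel and jig above 15 N and contact force between wheel and jaw below 0.5 N).
It fails at once if the wheel is squeezed hard by the jaw (over 20 N) (contact force between wheel and jaw above 20 N).
It fails at once if a bystander is disturbed (distance of any of glue, gearmotor, driver from where it was at the start of the episode above 0.02 m).
It also fails if it takes over 72 s, if anything falls off the work surface, if the arm or the gripper's body presses on something with over 40 N, if the wrist force passes 120 N, or if a joint passes its speed limit or range.

## Robot

A 6-joint arm with a two-finger parallel gripper is mounted at the origin on the work surface. World frame = base frame: x ahead of the robot, y to its left, z up, the work surface at z = 0. Lengths are in mm, angles in rad, forces in N, time in s.
With the tool pointing down it reaches from about 400 to 925 mm from the base axis. Payload 12.5 kg.
Tool frame: the origin (TCP) lies on the mounting face of the last link; the fingertips stand 190 mm ahead of it and the grasp point (between the pads) lies 171 mm ahead of it; z points along the fingers, y is the line along which they close (so a half turn about z gives the same grasp; the last joint's range is limited). The gripper opens to 95 mm and grips with 3 to 60 N. Pads are 20 mm wide; open, the fingers measure 119 mm over their backs; the gripper's body (75 mm by 180 mm) begins 59 mm behind the grasp point.
Start: joints at [1.231, 0.491, 1.559, -0, 1.092, -0.106], TCP at [144.773, 608.001, 404.761] pointing down, gripper open.
Joint ranges: [-3.1, 3.1], [-0.84, 2.19], [0.05, 2.79], [-1.13, 4.28], [0.06, 2.93], [-2.69, 2.69]. Speed limits (rad/s): [2.22, 2.22, 2.79, 3.14, 3.14, 3.14].

## Interface

Orientations are given as [roll, pitch, yaw] about the fixed x, y, z axes, in that order (R = Rz(yaw) Ry(pitch) Rx(roll)).
In Python, from cell import env gives the robot as it stands.
- The arm moves only by the tool carry_out, never from a script. Its argument "series" is a list of rows, each a list of 5 numbers: the shift along the tool's x, y, z in m, then the turn about the tool's z in degrees, then the opening, from 0 (shut) to 1 (fully open). A call has 1 to 20 rows; each row is the pose to reach, as a shift and turn from the pose commanded when the call began, along the tool's axes at that moment; what a row does not reach only later rows make up. A row lasts 1/8 s, in which the tool goes at most 62.5 mm and 10.7 degrees, less where a joint would pass 70% of its speed; a pose out of reach is approached as far as the arm can. A call with a gripper value outside its range is refused whole. The fingers move at their own pace and stop on an object; the grip force is fixed at half the most. Time passes only in rows, so rows that repeat a pose let the fingers close. It gives the time, the measured TCP pose, the force, the opening and the grip force at its end, in the units of the state.
- env.state(): the state, without advancing time (a new reading comes with each control period).
- env.read_camera(name): name is "scene" or "top"; returns (picture, depth): 480x640x3 uint8, red, green, blue; 480x640 float32, mm along the optical axis (not along the pixel's ray), 0 where there is no reading.
- env.get_calibration(name): a dict with "intrinsics" (3x3 intrinsics, pixels), "cam_to_world" (4x4, takes a point from camera to world coordinates). Camera axes: x right, y up, looking along -z (the intrinsics and any distortion apply to the point x, -y, -z); pixel columns grow to the right and rows downward; lengths in mm; the calibration is good to about 2 mm. A picture is of the moment at which its call begins. get_calibration takes no time and is no camera call.
- env.job_done(): hands the job in; it is judged then, once.
The state is a dict: "t": time; "joints": joint angles; "qvel": joint speeds; "tau": joint torques, N m; "eef_pos": TCP position; "tcp_rot": TCP orientation; "ft_force": force on the tool from outside, world axes, zero at the start; "moment": the same for the moment, N m; "opening": opening from 0.0 (shut) to 1.0 (fully open); "grip_force": force on a finger pad.
Only numpy, scipy, OpenCV 4.12 (cv2) and the standard library are available. Lean on these libraries where they do the work, as an engineer would, in place of code of your own. Each camera call takes 0.05 s, during which the arm holds its last target. There are 200 camera calls.

## Working session

There is one attempt and no reset: what is moved stays moved. The work goes in short steps, Python scripts to look and compute and a tool call to move; the robot and the scene stay as the last step left them, time stands still between calls to the robot, and variables do not carry over. Pictures are saved under pics/ and viewed, at most 12 in all, crops included, and the job is handed in when it is done.

Besides the shell and the picture viewer there is one more tool, called after "Request:" by a JSON object that holds its "method" and its "body". carry_out: Moves the arm, as the interface text tells. Its arguments: {"type":"object","properties":{"series":{"type":"array","items":{"type":"array","items":{"type":"number"}}}},"required":["series"]}

```bash
mkdir -p pics; ls; cat > h.py <<'E'
import numpy as np, cv2
from cell import env
def grab(n):
    p,d=env.read_camera(n); np.save(f'pics/{n}_p.npy',p); np.save(f'pics/{n}_d.npy',d); return p,d
def load(n): return np.load(f'pics/{n}_p.npy'),np.load(f'pics/{n}_d.npy')
def ray(n,u,v):
    c=env.get_calibration(n);K=np.array(c['intrinsics']);T=np.array(c['cam_to_world'])
    d=np.linalg.inv(K)@np.array([u,v,1.]); return T[:3,3],T[:3,:3]@(d*[1,-1,-1])
def onz(n,u,v,z):
    o,r=ray(n,u,v); return o+r*(z-o[2])/r[2]
def cloud(n,d):
    c=env.get_calibration(n);K=np.array(c['intrinsics']);T=np.array(c['cam_to_world'])
    v,u=np.indices(d.shape); x=(u-K[0,2])/K[0,0]*d; y=(v-K[1,2])/K[1,1]*d
    return np.stack([x,-y,-d],-1)@T[:3,:3].T+T[:3,3]
def save(name,p): cv2.imwrite(f'pics/{name}.png',cv2.cvtColor(p,cv2.COLOR_RGB2BGR))
E
python3 - <<'E'
from h import *
for n in('top','scene'):
    p,d=grab(n); save(n+'0',p); c=env.get_calibration(n); print(n,c); 
print(env.state())
E
```

```text
pics
top {'intrinsics': array([[496.37320426,   0.        , 322.68616955],
       [  0.        , 496.37320426, 238.53511792],
       [  0.        ,   0.        ,   1.        ]]), 'cam_to_world': array([[ 1.86090378e-02,  9.95605177e-01, -9.17825456e-02,
         5.35515416e+02],
       [-9.99588216e-01,  1.65205712e-02, -2.34620710e-02,
         5.95092742e+01],
       [-2.18426593e-02,  9.21813576e-02,  9.95502635e-01,
         1.09737746e+03],
       [ 0.00000000e+00,  0.00000000e+00,  0.00000000e+00,
         1.00000000e+00]])}
scene {'intrinsics': array([[559.51471051,   0.        , 326.26771502],
       [  0.        , 559.51471051, 247.18773518],
       [  0.        ,   0.        ,   1.        ]]), 'cam_to_world': array([[-8.65521540e-01, -3.90421928e-01,  3.13756565e-01,
         1.00645232e+03],
       [ 5.00845639e-01, -6.81016484e-01,  5.34200519e-01,
         7.68423808e+02],
       [ 5.10979649e-03,  6.19505663e-01,  7.84975556e-01,
         1.08049295e+03],
       [ 0.00000000e+00,  0.00000000e+00,  0.00000000e+00,
         1.00000000e+00]])}
{'t': 0.1, 'joints': array([ 1.23142700e+00,  4.91471156e-01,  1.55936943e+00,  5.10450857e-07,
        1.09169507e+00, -1.05606158e-01]), 'qvel': array([ 0.00021741, -0.00410881, -0.00128885, -0.00147562, -0.00149427,
       -0.00090532]), 'tau': array([ 2.35268126e-03, -6.13622260e+01, -2.58606505e+01,  6.93755108e-02,
        4.69785067e-02, -1.12409664e-04]), 'eef_pos': array([144.74781523, 607.98053469, 404.24414099]), 'tcp_rot': array([-3.14065495e+00, -9.98524941e-05,  2.90782921e+00]), 'ft_force': array([-0.32023561,  0.08994015,  0.17082916]), 'moment': array([-0.01690969, -0.06615844, -0.03597441]), 'grip_force': 0.0, 'opening': 0.9987468092466225}
```

View pics/top0.png

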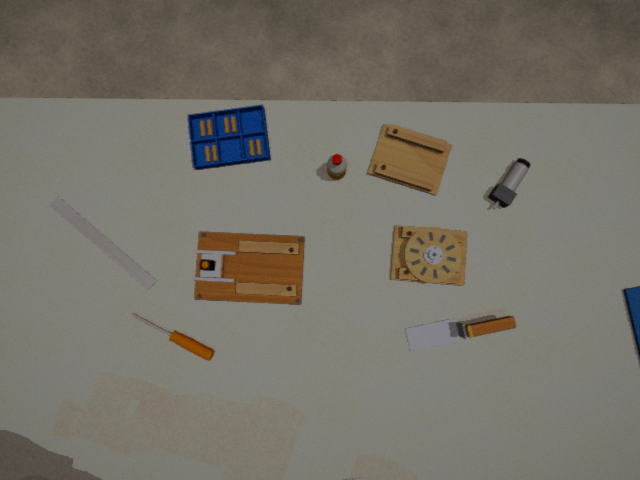

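View pics/scene0.png

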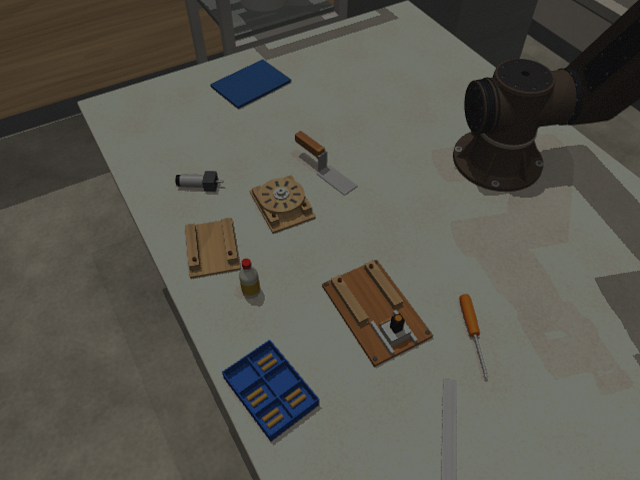

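The stand could be either of two: the one at top (430,255) carrying the wheel, or an empty look-alike at (410,158). The one with the wheel is nearer the base (smaller x), which matches the description. There is one jig at (250,268), with its jaw post at (208,265). The only trowel has its blade at (430,335) and handle at (490,326). The ruler at (105,243) is not needed. Next is a close crop to check.

```bash
python3 - <<'E'
from h import *
p,d=load('top')
f=lambda a:cv2.resize(np.clip(a.astype(float)*1.5,0,255).astype(np.uint8),None,fx=5,fy=5,interpolation=cv2.INTER_CUBIC)
save('c1',f(p[218:358,385:525])[:600] if 0 else cv2.resize(f(p[218:358,380:530]),(640,597)))
save('c2',f(p[220:315,185:315]))
for n in('top','scene'):
    p,d=load(n);C=cloud(n,d)
    m=(d>0)&(C[...,0]>250)&(C[...,0]<750)&(abs(C[...,1])<400)
    z=C[...,2][m]; b=abs(z)<8; print(n,'bench z',np.median(z[b]),z[b].std())
    # wheel top points
    for lo,hi in((35,43),(47,58)):
        w=m&(C[...,2]>lo)&(C[...,2]<hi)&(C[...,1]<-60)&(C[...,1]>-320)&(C[...,0]>400)&(C[...,0]<640)
        k,l,st,cen=cv2.connectedComponentsWithStats(w.astype(np.uint8))
        for i in range(1,k):
            if st[i,4]>60: print(n,lo,st[i],C[l==i].mean(0).round(1),C[l==i].min(0).round(),C[l==i].max(0).round())
E
```

```text
top bench z 0.48841590023312165 2.100923843494979
top 35 [ 404  237   57   46 1832] [ 594.5 -148.5   39.5] [ 544. -208.   35.] [640. -89.  43.]
top 47 [427 248  12  12  95] [ 602.6 -148.9   52.6] [ 592. -159.   47.] [ 616. -136.   58.]
scene bench z -0.4843908660419629 2.409573798127425
scene 35 [261 178  45  36 919] [ 596.3 -144.7   38.7] [ 544. -210.   35.] [640. -86.  43.]
scene 47 [295 139  32  22 103] [ 461.7 -239.1   53.1] [ 432. -304.   47.] [ 481. -202.   58.]
```

View pics/c1.png

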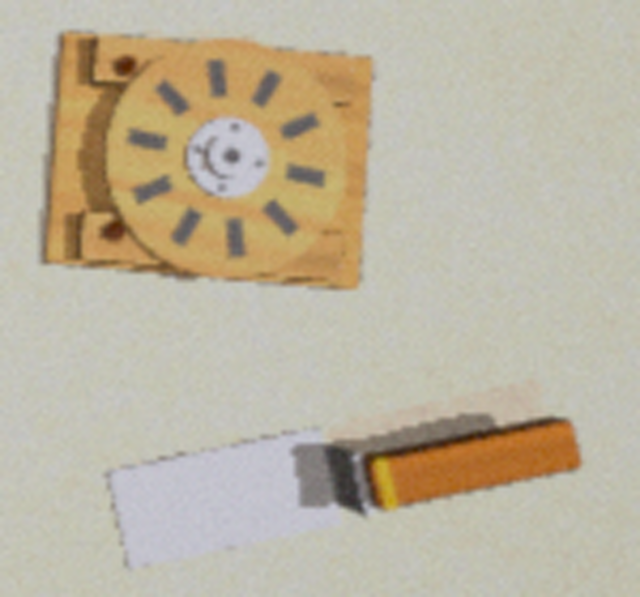

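View pics/c2.png

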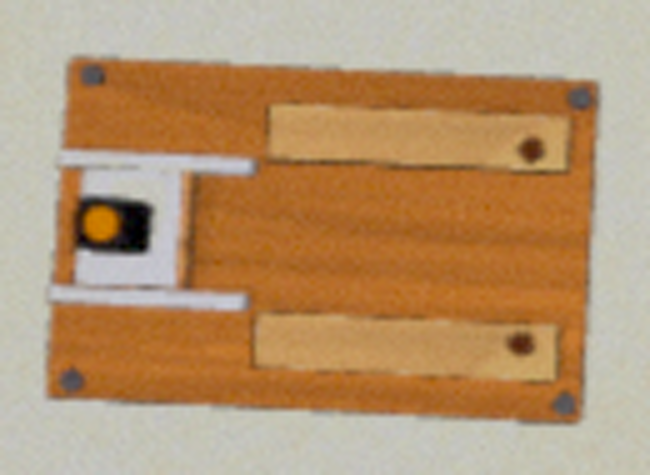

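The crops confirm it. In c1 the wheel lies on the stand, with dowels at (124,64) and (115,230) and the hub at (229,156). The blade's front corners are (109,472) and (129,567), and the handle spans (385..580,420..508). In c2 the jig's dowels are at (531,150) and (520,344), and the jaw's post with its orange knob is at (102,223).

```bash
python3 - <<'E'
from h import *
def P(n,u,v,z): return onz(n,u,v,z)[:2]
c1=lambda u,v:((u+.5)/4.267-.5+380,(v+.5)/4.267-.5+218)
c2=lambda u,v:((u+.5)/5-.5+185,(v+.5)/5-.5+220)
def pose(name,A,B,z,off,corn,cz,f):
    a=P('top',*f(*A),z);b=P('top',*f(*B),z); mid=(a+b)/2; y=b-a
    C=np.array([P('top',*f(*c),cz) for c in corn])
    print(name,'dow',a.round(1),b.round(1),np.linalg.norm(y).round(1),'mid',mid.round(1),'yaw-x from dowels',np.degrees(np.arctan2(*(np.array([y[0],-y[1]]))))if 0 else '')
    print(' corners',C.round(1).tolist())
    for i,j in((0,1),(3,2),(0,3),(1,2)):
        e=C[i]-C[j]; print('  edge',np.linalg.norm(e).round(1),np.degrees(np.arctan2(e[1],e[0])).round(2))
    print('  centre',C.mean(0).round(1),'dowel angle',np.degrees(np.arctan2(a[1]-b[1],a[0]-b[0])).round(2))
pose('stand',(124,64),(115,230),36,0,[(62,33),(372,57),(358,289),(44,262)],9,c1)
pose('jig',(531,150),(520,344),38,0,[(72,58),(598,83),(581,422),(49,397)],12,c2)
print('hub',P('top',*c1(229,156),23+30))
print('post top knob',P('top',*c2(102,223),95),P('top',*c2(102,223),84))
# trowel
p,d=load('top'); hsv=cv2.cvtColor(p,cv2.COLOR_RGB2HSV)
m=cv2.inRange(hsv,(5,150,60),(35,255,255)); m[:310]=0;m[345:]=0;m[:,:440]=0;m[:,530:]=0
ct=max(cv2.findContours(m,0,2)[0],key=cv2.contourArea); 
q=np.array([P('top',*x,70) for x in ct[:,0]],np.float32); print('handle top',cv2.minAreaRect(q)); print(np.array([P('top',*x,70) for x in cv2.boxPoints(cv2.minAreaRect(ct))]).round(1).tolist())
B=[P('top',*c1(*c),3) for c in((109,472),(129,567),(340,525),(320,430))]; print('blade',np.round(B,1).tolist())
# scene handle
p,d=load('scene'); hsv=cv2.cvtColor(p,cv2.COLOR_RGB2HSV)
m=cv2.inRange(hsv,(5,120,50),(35,255,255)); m[:120]=0;m[170:]=0;m[:,:285]=0;m[:,340:]=0
C=cloud('scene',d); w=(m>0)&(C[...,2]>63)&(C[...,2]<78); print('scene handle top',w.sum(),C[w].mean(0),cv2.minAreaRect(C[w][:,:2].astype(np.float32)))
for n in('top','scene'):
    p,d=load(n);C=cloud(n,d); w=(d>0)&(C[...,2]>72)&(C[...,2]<110)&(C[...,0]>400)&(C[...,0]<600)&(C[...,1]>200)&(C[...,1]<420)
    print(n,'post',w.sum(),C[w].mean(0),C[w].min(0),C[w].max(0))
E
```

```text
stand dow [649.2 -99.5] [565.9 -95.2] 83.4 mid [607.5 -97.3] yaw-x from dowels 
 corners [[667.6, -71.6], [657.7, -230.4], [538.9, -222.4], [549.7, -63.1]]
  edge 159.1 86.44
  edge 159.7 86.14
  edge 118.2 -4.14
  edge 119.1 -3.86
  centre [ 603.5 -146.9] dowel angle -2.92
jig dow [608.2 152.4] [525.5 155. ] 82.8 mid [566.9 153.7] yaw-x from dowels 
 corners [[647.3, 359.0], [640.1, 125.8], [492.0, 130.0], [498.3, 362.9]]
  edge 233.2 88.21
  edge 233.0 88.45
  edge 149.1 -1.5
  edge 148.1 -1.6
  centre [569.4 244.4] dowel angle -1.84
hub [ 602.71558547 -148.45588547]
post top knob [571.67118336 321.01277072] [572.06795349 323.88248655]
handle top ((456.93719482421875, -260.3878479003906), (23.094715118408203, 98.0663070678711), 12.63034439086914)
[[457.6, -210.3], [479.1, -306.3], [456.4, -310.6], [434.9, -214.8]]
blade [[443.9, -97.4], [396.6, -107.6], [419.8, -214.0], [467.2, -204.2]]
scene handle top 204 [ 459.62689948 -257.84273176   69.39881711] ((459.6128845214844, -260.1176452636719), (24.625139236450195, 100.58184814453125), 13.77734375)
top post 126 [571.99312842 322.93690335  83.62502486] [562.08648541 312.41302059  72.71124449] [582.96395082 335.44371749  89.1897803 ]
scene post 126 [574.83714008 327.47076592  81.94979484] [562.92634806 314.76138847  72.37946045] [585.09593411 338.43428042  89.69415788]
```

```bash
cat >> h.py <<'E'
def go(*targets):
    """grasp-point targets (x,y,z mm, yaw deg of tool x) -> tool-axis shifts, m / deg, from the present pose"""
    s=env.state(); R=cv2.Rodrigues(np.array([0,0,s['tcp_rot'][2]]))[0]@np.diag([1,-1,-1.])
    print('t',round(s['t'],2),'grasp pt',(s['eef_pos']-[0,0,171]).round(1),'yaw',np.degrees(s['tcp_rot'][2]).round(2),'rot',s['tcp_rot'].round(4),'F',s['ft_force'].round(2),'M',s['moment'].round(2),'open',round(s['opening'],3),'grip',round(s['grip_force'],1))
    for t in targets:
        D=R.T@(np.array(t[:3])+[0,0,171]-s['eef_pos'])
        print((D/1000).round(4).tolist(),round((np.degrees(s['tcp_rot'][2])-t[3]+180)%360-180,2))
E
python3 -c "
from h import *
go((500,250,230,130),(452,-238,230,102.5),(452,-238,110,102.5))"
```

```text
t 0.1 grasp pt [144.7 608.  233.2] yaw 166.61 rot [-3.1407e+00 -1.0000e-04  2.9078e+00] F [-0.32  0.09  0.17] M [-0.02 -0.07 -0.04] open 0.999 grip 0.0
[-0.4285, -0.266, 0.0032] 36.61
[-0.4949, -0.7518, 0.0032] 64.11
[-0.4949, -0.7518, 0.1232] 64.11
```

Request:
{"method": "carry_out", "body": {"series": [[-0.429,-0.266,0,36,1],[-0.429,-0.266,0,36,1],[-0.429,-0.266,0,36,1],[-0.429,-0.266,0,36,1],[-0.429,-0.266,0,36,1],[-0.429,-0.266,0,36,1],[-0.429,-0.266,0,36,1],[-0.495,-0.752,0,64.1,1],[-0.495,-0.752,0,64.1,1],[-0.495,-0.752,0,64.1,1],[-0.495,-0.752,0,64.1,1],[-0.495,-0.752,0,64.1,1],[-0.495,-0.752,0,64.1,1],[-0.495,-0.752,0,64.1,1],[-0.495,-0.752,0,64.1,1],[-0.495,-0.752,0.06,64.1,1],[-0.495,-0.752,0.11,64.1,1],[-0.495,-0.752,0.123,64.1,1]]}}

```text
t: 2.35
eef_pos: [451.5, -238.4, 279.1]
tcp_rot: [-3.138, -0.004, 1.788]
ft_force: [-0.3, -0.1, 1.0]
opening: 1.001
grip_force: 0.0
```

```bash
python3 - <<'E'
from h import *
go((452,-238,110,102.5),(452,-238,56,102.5))
p,d=grab('scene')
save('c3',cv2.resize(np.clip(p[60:240,180:420].astype(float)*1.5,0,255).astype(np.uint8),None,fx=3,fy=3))
E
```

```text
t 2.35 grasp pt [ 451.5 -238.4  108.1] yaw 102.45 rot [-3.1379 -0.0042  1.7881] F [-0.26 -0.07  0.99] M [-0.08  0.05  0.04] open 1.001 grip 0.0
[0.0003, 0.0005, -0.0019] -0.05
[0.0003, 0.0005, 0.0521] -0.05
```

View pics/c3.png

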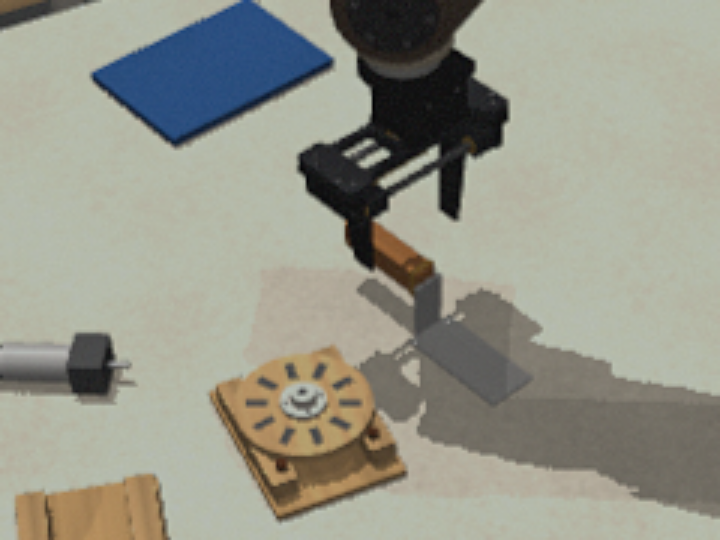

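The fingers straddle the handle just behind the neck, at crop (365,250) and (452,190), with the handle between them. I'll go down and grip.

Request:
{"method": "carry_out", "body": {"series": [[0,0,0.03,0,1],[0,0,0.052,0,1],[0,0,0.052,0,0.6],[0,0,0.052,0,0.3],[0,0,0.052,0,0.15],[0,0,0.052,0,0],[0,0,0.052,0,0],[0,0,0.052,0,0],[0,0,0.052,0,0]]}}

```text
t: 3.52
eef_pos: [452.1, -238.2, 229.7]
tcp_rot: [3.142, -0.0, 1.789]
ft_force: [0.3, 0.5, -0.0]
opening: 0.321
grip_force: 0.0
```

```bash
python3 - <<'E'
from h import *
go((452,-238,60,102.5))
E
```

```text
t 3.52 grasp pt [ 452.1 -238.2   58.7] yaw 102.5 rot [ 3.1416e+00 -1.0000e-04  1.7889e+00] F [ 0.28  0.46 -0.02] M [-0.03  0.05  0.03] open 0.321 grip 0.0
[0.0002, -0.0001, -0.0013] -0.0
```

Request:
{"method": "carry_out", "body": {"series": [[0,0,0.002,0,0],[0,0,0.002,0,0],[0,0,0.002,0,0],[0,0,0.002,0,0]]}}

```text
t: 4.03
eef_pos: [452.1, -238.4, 228.1]
tcp_rot: [3.141, 0.001, 1.789]
ft_force: [-2.6, -1.9, 8.0]
opening: 0.253
grip_force: 30.0
```

Request:
{"method": "carry_out", "body": {"series": [[0,0,-0.005,0,0],[0,0,-0.02,0,0],[0,0,-0.04,0,0],[0,0,-0.04,0,0],[0,0,-0.04,0,0]]}}

```text
t: 4.65
eef_pos: [452.0, -238.1, 267.6]
tcp_rot: [3.142, -0.0, 1.789]
ft_force: [0.3, -0.2, -2.1]
opening: 0.251
grip_force: 30.0
```

```bash
python3 - <<'E'
from h import *
go((452,-238,60,102.5))
p,d=grab('scene');grab('top')
save('c4',cv2.resize(np.clip(p[80:220,250:410].astype(float)*1.5,0,255).astype(np.uint8),None,fx=4,fy=4))
E
```

```text
t 4.65 grasp pt [ 452.  -238.1   96.6] yaw 102.51 rot [ 3.1415e+00 -1.0000e-04  1.7891e+00] F [ 0.28 -0.2  -2.15] M [-0.16 -0.03 -0.02] open 0.251 grip 30.0
[0.0001, 0.0001, 0.0366] 0.01
```

View pics/c4.png

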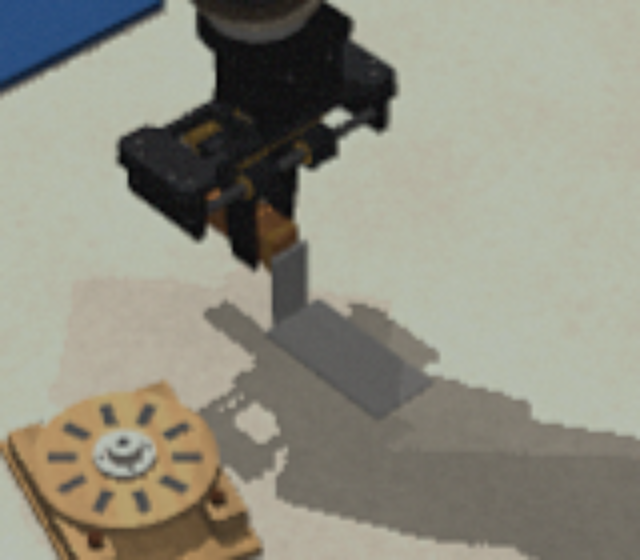

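The trowel is lifted: the blade at crop (350,355) looks about level and the fingers are on the handle at (245,235). Next I'll measure the blade relative to the grasp point.

```bash
cat >> h.py <<'E'
def blade(n,grabit=False):
    p,d=(grab(n) if grabit else load(n)); s=env.state(); C=cloud(n,d); g=s['eef_pos']-[0,0,171]; a=s['tcp_rot'][2]
    t=np.array([np.cos(a),np.sin(a)]); l=np.array([-t[1],t[0]]); D=C-g; X=D[...,:2]@t;Y=D[...,:2]@l;Z=D[...,2]
    w=(d>0)&(X>20)&(X<170)&(abs(Y)<45)&(Z<-35)&(Z>-66)
    k,lab,st,_=cv2.connectedComponentsWithStats(w.astype(np.uint8)); w=lab==1+np.argmax(st[1:,4])
    w2=cv2.erode(w.astype(np.uint8),np.ones((3,3)))>0
    A=np.c_[X[w2],Y[w2],np.ones(w2.sum())]; c=np.linalg.lstsq(A,Z[w2],rcond=None)[0]
    print(n,w.sum(),'pitch,roll slope',c[:2].round(3),'z at grasp',c[2].round(1),'X',np.percentile(X[w],[1,99]).round(1),'Y',np.percentile(Y[w],[1,99]).round(1),'rect',[np.round(v,1) for v in cv2.minAreaRect(np.c_[X[w],Y[w]].astype(np.float32))])
E
python3 -c "
from h import *
blade('top');blade('scene')"
```

```text
top 1328 pitch,roll slope [ 0.009 -0.002] z at grasp -53.8 X [ 30.6 140.1] Y [-24.5  24.7] rect [array([84.5,  0.3]), array([ 50.5, 113.4]), np.float64(89.9)]
scene 624 pitch,roll slope [-0.009 -0.024] z at grasp -52.9 X [ 28.6 142.3] Y [-27.1  23.4] rect [array([85.1, -1.1]), array([118.2,  57.8]), np.float64(2.3)]
```

```bash
python3 - <<'E'
from h import *
go((480,-385,97,90),(588,-382.5,97,86.2),(588,-382.5,75,86.2))
E
```

```text
t 4.75 grasp pt [ 452.  -238.1   96.2] yaw 102.5 rot [-3.1411e+00 -7.0000e-04  1.7890e+00] F [-0.62  0.74 -3.17] M [-0.19  0.02 -0.05] open 0.252 grip 30.0
[-0.1494, -0.0044, -0.0008] 12.5
[-0.1704, 0.1015, -0.0008] 16.3
[-0.1704, 0.1015, 0.0212] 16.3
```

Request:
{"method": "carry_out", "body": {"series": [[-0.03,0,0,0,0],[-0.08,-0.004,0,6,0],[-0.13,-0.004,0,12.5,0],[-0.149,0.01,0,14,0],[-0.16,0.05,0,16.3,0],[-0.17,0.09,0,16.3,0],[-0.17,0.1015,0.01,16.3,0],[-0.1704,0.1015,0.021,16.3,0],[-0.1704,0.1015,0.021,16.3,0],[-0.1704,0.1015,0.021,16.3,0]]}}

```text
t: 6.0
eef_pos: [587.4, -382.9, 246.8]
tcp_rot: [-3.141, -0.0, 1.504]
ft_force: [0.2, -1.0, -1.9]
opening: 0.252
grip_force: 30.0
```

```bash
python3 - <<'E'
from h import *
blade('top',True);blade('scene',True)
go((597.2,-242.8,75,86.2))
# refine wheel centre, with both views: hub bright mask
for n,r in(('top',(415,450,240,270)),('scene',(265,300,180,205))):
    p,d=load(n); q=p[r[2]:r[3],r[0]:r[1]]; hs=cv2.cvtColor(q,cv2.COLOR_RGB2HSV)
    m=((hs[...,1]<50)&(hs[...,2]>110)).astype(np.uint8); m=cv2.morphologyEx(m,cv2.MORPH_CLOSE,np.ones((5,5)))
    k,l,st,c=cv2.connectedComponentsWithStats(m); i=1+np.argmax(st[1:,4]); print(n,st[i],onz(n,c[i][0]+r[0],c[i][1]+r[2],53).round(1))
E
```

```text
top 1263 pitch,roll slope [ 0.003 -0.   ] z at grasp -53.5 X [ 29.5 140.2] Y [-23.9  25. ] rect [array([84.2,  0.3]), array([113.9,  50.4]), np.float64(0.1)]
scene 587 pitch,roll slope [-0.013 -0.016] z at grasp -52.9 X [ 27.9 142.4] Y [-26.2  23.5] rect [array([84.6, -1.3]), array([121.1,  52.2]), np.float64(0.5)]
t 6.1 grasp pt [ 587.6 -382.9   76.2] yaw 86.17 rot [3.1412e+00 2.0000e-04 1.5040e+00] F [-0.33 -0.34 -2.07] M [-0.22  0.06 -0.05] open 0.254 grip 30.0
[0.1404, 0.0002, 0.0012] -0.03
top [  9   6  19  18 284] [ 602.2 -147.7   53. ]
scene [  9   8  15  11 126] [ 608.  -140.9   53. ]
```

Request:
{"method": "carry_out", "body": {"series": [[0.02,0,0.001,0,0],[0.05,0,0.001,0,0],[0.08,0,0.001,0,0],[0.11,0,0.001,0,0],[0.13,0,0.001,0,0],[0.14,0,0.001,0,0],[0.14,0,0.001,0,0],[0.14,0,0.001,0,0]]}}

```text
t: 7.1
eef_pos: [597.3, -243.6, 245.7]
tcp_rot: [3.141, 0.0, 1.504]
ft_force: [-0.3, -1.3, -1.3]
opening: 0.253
grip_force: 30.0
```

```bash
python3 - <<'E'
from h import *
go((597.2,-242.8,75,86.2),(597.2,-242.8,88,86.2))
p,d=grab('top'); p2,_=grab('scene')
f=lambda a:cv2.resize(np.clip(a.astype(float)*1.5,0,255).astype(np.uint8),None,fx=4,fy=4)
save('c5',np.hstack([f(p[200:320,390:490]),f(p2[130:250,235:335])]))
E
```

```text
t 7.1 grasp pt [ 597.3 -243.6   74.7] yaw 86.17 rot [3.1413e+00 1.0000e-04 1.5039e+00] F [-0.32 -1.29 -1.31] M [-0.21  0.06 -0.02] open 0.253 grip 30.0
[0.0008, -0.0002, -0.0003] -0.03
[0.0008, -0.0002, -0.0133] -0.03
```

View pics/c5.png

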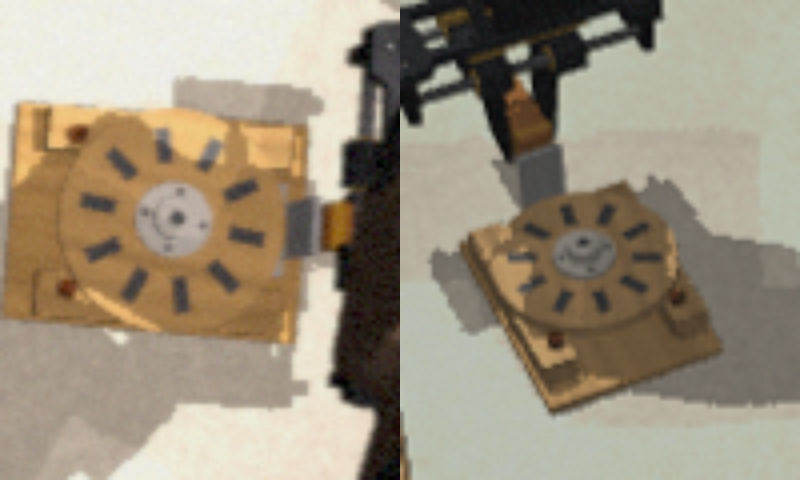

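The blade is under the wheel in the channel. The neck (left panel, (300,225)) is just clear of the rim (280,230), and the wheel has not moved. I'll lift gently.

Request:
{"method": "carry_out", "body": {"series": [[0,0,-0.005,0,0],[0,0,-0.0065,0,0],[0,0,-0.008,0,0],[0,0,-0.0095,0,0],[0,0,-0.011,0,0],[0,0,-0.014,0,0],[0,0,-0.018,0,0],[0,0,-0.024,0,0],[0,0,-0.032,0,0],[0,0,-0.041,0,0],[0,0,-0.046,0,0],[0,0,-0.048,0,0],[0,0,-0.048,0,0]]}}

```text
t: 8.82
eef_pos: [597.3, -242.9, 293.7]
tcp_rot: [3.142, -0.0, 1.505]
ft_force: [0.2, -0.5, -2.9]
opening: 0.253
grip_force: 30.0
```

```bash
cat >> h.py <<'E'
def wheel():
    """wheel face and hub from top depth, relative to grasp, along tool x / left"""
    p,d=grab('top'); s=env.state(); C=cloud('top',d); g=s['eef_pos']-[0,0,171]; a=s['tcp_rot'][2]
    t=np.array([np.cos(a),np.sin(a)]); l=np.array([-t[1],t[0]]); D=C-g; X=D[...,:2]@t;Y=D[...,:2]@l;Z=D[...,2]
    w=(d>0)&(X>25)&(X<175)&(abs(Y)<75)&(Z<-39+3.5)&(Z>-44-4)
    w=cv2.morphologyEx(w.astype(np.uint8),cv2.MORPH_OPEN,np.ones((3,3)))>0
    c=np.linalg.lstsq(np.c_[X[w],Y[w],np.ones(w.sum())],Z[w],rcond=None)[0]
    h=(d>0)&(abs(X-95)<30)&(abs(Y)<30)&(Z>-35)&(Z<-22)
    hs=cv2.cvtColor(p,cv2.COLOR_RGB2HSV)
    print('wheel n',w.sum(),'slopes',c[:2].round(3),'z',c[2].round(1),'X',np.percentile(X[w],[.5,99.5]).round(1),'Y',np.percentile(Y[w],[.5,99.5]).round(1),'hub',h.sum(),X[h].mean().round(1),Y[h].mean().round(1),Z[h].mean().round(1))
E
python3 - <<'E'
from h import *
go(); wheel()
E
```

```text
t 8.82 grasp pt [ 597.3 -242.9  122.7] yaw 86.21 rot [ 3.1416e+00 -1.0000e-04  1.5046e+00] F [ 0.21 -0.52 -2.87] M [-0.25  0.04 -0.02] open 0.253 grip 30.0
wheel n 2509 slopes [ 0.006 -0.   ] z -44.0 X [ 36.6 152.2] Y [-56.7  58.2] hub 103 94.1 1.2 -29.8
```

```bash
python3 - <<'E'
from h import *
go((566.6,114.3,122.7,88.3))
E
```

```text
t 8.88 grasp pt [ 597.3 -242.9  122.5] yaw 86.21 rot [-3.1414e+00 -2.0000e-04  1.5046e+00] F [-0.25  0.62 -3.31] M [-0.31  0.03 -0.03] open 0.248 grip 30.0
[0.3543, -0.0543, -0.0002] -2.09
```

Request:
{"method": "carry_out", "body": {"series": [[0.003,0,0,0,0],[0.01,-0.002,0,0,0],[0.02,-0.003,0,0,0],[0.034,-0.005,0,0,0],[0.052,-0.008,0,0,0],[0.072,-0.011,0,0,0],[0.094,-0.014,0,-0.3,0],[0.116,-0.018,0,-0.5,0],[0.138,-0.021,0,-0.8,0],[0.16,-0.025,0,-1,0],[0.182,-0.028,0,-1.3,0],[0.204,-0.031,0,-1.5,0],[0.226,-0.035,0,-1.8,0],[0.248,-0.038,0,-2,0],[0.27,-0.041,0,-2.1,0],[0.29,-0.044,0,-2.1,0],[0.308,-0.047,0,-2.1,0],[0.322,-0.049,0,-2.1,0],[0.333,-0.051,0,-2.1,0],[0.338,-0.052,0,-2.1,0]]}}

```text
t: 11.38
eef_pos: [567.8, 98.4, 293.7]
tcp_rot: [3.142, -0.0, 1.542]
ft_force: [-1.0, -0.9, -2.4]
opening: 0.248
grip_force: 30.0
```

Request:
{"method": "carry_out", "body": {"series": [[0.005,-0.001,0,0,0],[0.01,-0.002,0,0,0],[0.014,-0.002,0,0,0],[0.015,-0.002,0,0,0],[0.015,-0.002,0,0,0],[0.015,-0.002,0,0,0]]}}

```text
t: 12.12
eef_pos: [566.3, 112.7, 293.7]
tcp_rot: [3.142, -0.0, 1.541]
ft_force: [0.2, -0.2, -3.7]
opening: 0.251
grip_force: 30.0
```

```bash
python3 - <<'E'
from h import *
wheel()
go((566.6,114.3,100,88.3))
p,d=load('top'); p2,_=grab('scene')
f=lambda a:cv2.resize(np.clip(a.astype(float)*1.5,0,255).astype(np.uint8),None,fx=3,fy=3)
save('c6',np.hstack([f(p[200:340,185:315]),f(p2[230:370,310:440])]))
E
```

```text
wheel n 492 slopes [-0.001  0.004] z -43.6 X [123.7 152.3] Y [-46.7  46.4] hub 0 nan nan nan
t 12.18 grasp pt [566.3 112.7 122.7] yaw 88.3 rot [ 3.1416e+00 -1.0000e-04  1.5411e+00] F [ 0.07 -0.08 -3.43] M [-0.34  0.09  0.01] open 0.25 grip 30.0
[0.0016, 0.0003, 0.0227] -0.0h.py:40: RuntimeWarning: Mean of empty slice.
  print('wheel n',w.sum(),'slopes',c[:2].round(3),'z',c[2].round(1),'X',np.percentile(X[w],[.5,99.5]).round(1),'Y',np.percentile(Y[w],[.5,99.5]).round(1),'hub',h.sum(),X[h].mean().round(1),Y[h].mean().round(1),Z[h].mean().round(1))
  ret = ret.dtype.type(ret / rcount)
```

View pics/c6.png

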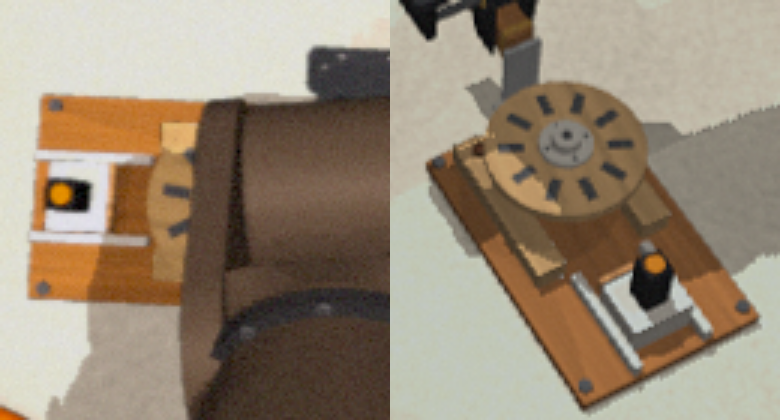

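The scene view shows the wheel level over the jig strips, clear of the dowel at (478,150) in the right panel. The top view is blocked by the arm, but the wheel's front edge has not shifted on the blade. I'll move 3 mm forward and lower slowly.

Request:
{"method": "carry_out", "body": {"series": [[0.001,0,0.002,0,0],[0.003,0,0.007,0,0],[0.003,0,0.014,0,0],[0.003,0,0.021,0,0],[0.003,0,0.027,0,0],[0.003,0,0.031,0,0],[0.003,0,0.033,0,0],[0.003,0,0.0345,0,0],[0.003,0,0.0355,0,0],[0.003,0,0.0365,0,0],[0.003,0,0.0375,0,0],[0.003,0,0.0385,0,0],[0.003,0,0.0395,0,0],[0.003,0,0.041,0,0],[0.003,0,0.044,0,0],[0.003,0,0.047,0,0],[0.003,0,0.048,0,0],[0.003,0,0.048,0,0]]}}

```text
t: 14.48
eef_pos: [566.4, 115.8, 245.6]
tcp_rot: [-3.142, -0.0, 1.541]
ft_force: [0.4, 0.3, -1.8]
opening: 0.249
grip_force: 30.0
```

```bash
python3 - <<'E'
from h import *
go()
p2,d=grab('scene'); C=cloud('scene',d)
w=(d>0)&(C[...,2]>36)&(C[...,2]<46)&(abs(C[...,0]-568)<75)&(abs(C[...,1]-208)<75)
A=np.c_[C[w][:,:2]-[568,208],np.ones(w.sum())]; print(w.sum(),np.linalg.lstsq(A,C[w][:,2],rcond=None)[0].round(3))
f=lambda a:cv2.resize(np.clip(a.astype(float)*1.5,0,255).astype(np.uint8),None,fx=4,fy=4)
save('c7',f(p2[220:360,300:450]))
E
```

```text
t 14.47 grasp pt [566.4 115.8  74.6] yaw 88.3 rot [-3.1415e+00 -1.0000e-04  1.5412e+00] F [ 0.38  0.3  -1.75] M [-0.24  0.08  0.02] open 0.249 grip 30.0
1809 [-0.0000e+00  2.0000e-03  4.0713e+01]
```

View pics/c7.png

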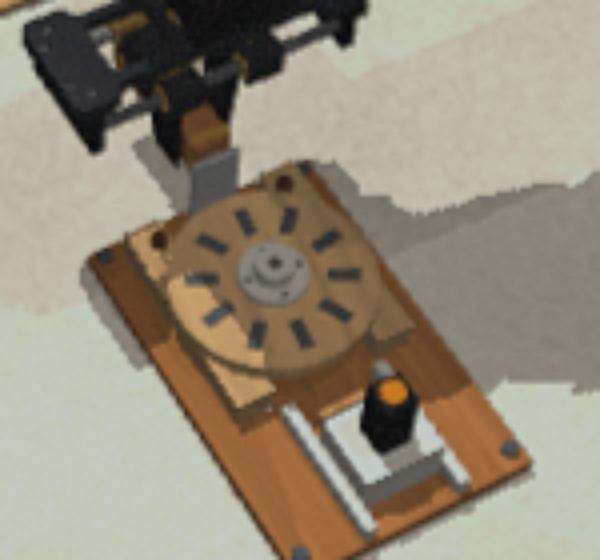

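The wheel lies flat on the strips, with both dowels visible just behind its rim at (160,240) and (284,184). Wrist force is down to the trowel's own weight. I'll draw the blade out straight back, then lift and go to free bench.

Request:
{"method": "carry_out", "body": {"series": [[-0.004,0,0,0,0],[-0.014,0,0,0,0],[-0.034,0,0,0,0],[-0.06,0,0,0,0],[-0.09,0,0,0,0],[-0.12,0,0,0,0],[-0.148,0,0,0,0],[-0.155,-0.02,-0.01,0,0],[-0.155,-0.06,-0.01,0,0],[-0.155,-0.1,-0.01,0,0],[-0.15,-0.12,0,0,0],[-0.15,-0.12,0.01,0,0],[-0.15,-0.12,0.014,0,0],[-0.15,-0.12,0.014,0,0]]}}

```text
t: 16.27
eef_pos: [442.7, -30.9, 231.4]
tcp_rot: [3.142, -0.0, 1.541]
ft_force: [-1.0, -0.8, -2.1]
opening: 0.254
grip_force: 30.0
```

```bash
python3 - <<'E'
from h import *
go(); blade('top',True)
p,d=load('top');C=cloud('top',d)
w=(d>0)&(C[...,2]>36)&(C[...,2]<46)&(abs(C[...,0]-568)<75)&(abs(C[...,1]-208)<75)
w=cv2.morphologyEx(w.astype(np.uint8),cv2.MORPH_OPEN,np.ones((3,3)))>0
q=C[w]; print('wheel',w.sum(),np.percentile(q,[.5,99.5],axis=0).round(1).tolist(),q.mean(0).round(1), np.linalg.lstsq(np.c_[q[:,:2]-[568,208],np.ones(len(q))],q[:,2],rcond=None)[0].round(3))
hs=cv2.cvtColor(p,cv2.COLOR_RGB2HSV)[220:315,225:300]; m=((hs[...,1]<50)&(hs[...,2]>100)).astype(np.uint8); m=cv2.morphologyEx(m,cv2.MORPH_CLOSE,np.ones((5,5)))
k,l,st,c=cv2.connectedComponentsWithStats(m)
for i in range(1,k):
    if st[i,4]>100: print('hub?',st[i],onz('top',c[i][0]+225,c[i][1]+220,55).round(1))
E
```

```text
t 16.27 grasp pt [442.7 -30.9  60.4] yaw 88.29 rot [ 3.1416e+00 -1.0000e-04  1.5410e+00] F [-1.03 -0.81 -2.15] M [-0.18  0.06 -0.04] open 0.254 grip 30.0
top 2273 pitch,roll slope [-0.034  0.008] z at grasp -53.3 X [ 45.6 168.8] Y [-44.3  44.1] rect [array([102.6,  -0. ]), array([134.8,  89.9]), np.float64(0.0)]
wheel 2182 [[510.8, 151.8, 36.8], [625.8, 266.7, 45.6]] [568.1 208.8  41.5] [ 2.0000e-03 -1.0000e-03  4.1517e+01]
hub? [   0    0   75   16 1060] [654.9 209.9  55. ]
hub? [ 29  38  19  19 283] [568.4 207.9  55. ]
hub? [  0  81  75  14 896] [482.8 212.5  55. ]
```

Request:
{"method": "carry_out", "body": {"series": [[0,0,0.002,0,0],[0,0,0.003,0,0],[0,0,0.0035,0,0],[0,0,0.004,0,0],[0,0,0.004,0,0]]}}

```text
t: 16.95
eef_pos: [442.0, -30.5, 228.1]
tcp_rot: [3.141, 0.0, 1.541]
ft_force: [-2.0, -0.5, 5.1]
opening: 0.246
grip_force: 30.0
```

Request:
{"method": "carry_out", "body": {"series": [[0,0,0.003,0,0.4],[0,0,0.003,0,0.6],[0,0,0.003,0,0.7],[0,0,0.003,0,0.7],[0,0,0.003,0,0.7],[0,0,-0.01,0,0.7],[0,0,-0.06,0,0.7],[0,0,-0.1,0,0.7]]}}

```text
t: 17.95
eef_pos: [441.8, -30.5, 330.0]
tcp_rot: [3.141, 0.0, 1.541]
ft_force: [0.7, -0.1, -0.4]
opening: 0.704
grip_force: 0.0
```

```bash
python3 - <<'E'
from h import *
go((571.9,323,150,88.3),(571.9,323,69,88.3))
p,d=grab('top');C=cloud('top',d)
w=(d>0)&(C[...,2]>72)&(C[...,2]<110)&(C[...,0]>500)&(C[...,0]<620)&(C[...,1]>250)&(C[...,1]<420)
print('post',w.sum(),C[w].mean(0),C[w].min(0),C[w].max(0))
E
```

```text
t 17.95 grasp pt [441.8 -30.5 159. ] yaw 88.3 rot [3.141  0.     1.5412] F [ 0.73 -0.09 -0.36] M [-0.02  0.06  0.  ] open 0.704 grip 0.0
[0.3572, 0.1196, 0.009] 0.0
[0.3572, 0.1196, 0.09] 0.0
post 124 [572.10599948 323.0560775   83.89587791] [562.09351692 312.50085882  72.02508066] [582.82404108 336.48994091  89.27856752]
```

Request:
{"method": "carry_out", "body": {"series": [[0.05,0.017,0,0,0.7],[0.1,0.034,0,0,0.7],[0.15,0.05,0,0,0.7],[0.2,0.067,0,0,0.7],[0.25,0.084,0,0,0.7],[0.3,0.1,0,0,0.7],[0.34,0.114,0,0,0.7],[0.357,0.12,0,0,0.7],[0.357,0.12,0.02,0,0.7],[0.357,0.12,0.05,0,0.7],[0.357,0.12,0.05,0,0.7]]}}

```text
t: 19.38
eef_pos: [572.1, 322.0, 276.4]
tcp_rot: [-3.138, 0.002, 1.541]
ft_force: [0.5, -0.6, 1.8]
opening: 0.7
grip_force: 0.0
```

```bash
python3 - <<'E'
from h import *
go((571.9,323,69,88.3))
p2,d=grab('scene'); p,_=grab('top')
f=lambda a,k:cv2.resize(np.clip(a.astype(float)*1.5,0,255).astype(np.uint8),None,fx=k,fy=k)
save('c8',np.hstack([f(p2[200:380,300:460],2.5),f(p[190:370,185:345],2.5)]))
E
```

```text
t 19.38 grasp pt [572.1 322.  105.4] yaw 88.28 rot [-3.1381e+00  1.7000e-03  1.5407e+00] F [ 0.53 -0.57  1.84] M [-0.11  0.1  -0.05] open 0.7 grip 0.0
[0.001, -0.0003, 0.0364] -0.02
```

View pics/c8.png

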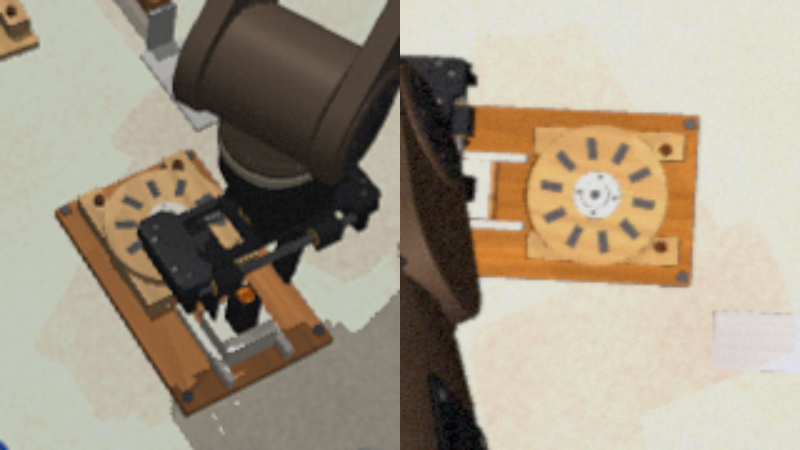

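The fingers straddle the black post (knob at left panel (246,295)). The wheel sits on the strips and the trowel is flat on the bench at the lower right. I'll go down and pinch the post.

Request:
{"method": "carry_out", "body": {"series": [[0,0,0.02,0,0.7],[0,0,0.04,0,0.7],[0,0,0.04,0,0.7],[0,0,0.04,0,0.4],[0,0,0.04,0,0.3],[0,0,0.04,0,0.25],[0,0,0.04,0,0.2],[0,0,0.04,0,0.1],[0,0,0.04,0,0],[0,0,0.04,0,0],[0,0,0.04,0,0],[0,0,0.04,0,0]]}}

```text
t: 20.98
eef_pos: [572.1, 322.9, 237.8]
tcp_rot: [-3.14, 0.0, 1.541]
ft_force: [-6.3, -0.0, 4.0]
opening: 0.229
grip_force: 30.0
```

```bash
python3 - <<'E'
from h import *
go((571.1,298,69,88.3),(571.1,292,69,88.3))
E
```

```text
t 20.98 grasp pt [572.1 322.9  66.8] yaw 88.31 rot [-3.1404e+00  2.0000e-04  1.5414e+00] F [-6.32 -0.04  4.03] M [-0.04  0.88  0.05] open 0.229 grip 30.0
[-0.0249, -0.0002, -0.0022] 0.01
[-0.0309, -0.0001, -0.0022] 0.01
```

Request:
{"method": "carry_out", "body": {"series": [[-0.001,0,0,0,0],[-0.004,0,0,0,0],[-0.008,0,0,0,0],[-0.012,0,0,0,0],[-0.016,0,0,0,0],[-0.019,0,0,0,0],[-0.021,0,0,0,0],[-0.023,0,0,0,0],[-0.024,0,0,0,0],[-0.024,0,0,0,0]]}}

```text
t: 22.22
eef_pos: [571.3, 299.5, 237.9]
tcp_rot: [-3.141, -0.001, 1.541]
ft_force: [-5.2, 5.2, 2.0]
opening: 0.23
grip_force: 30.0
```

Request:
{"method": "carry_out", "body": {"series": [[-0.001,0,0,0,0],[-0.002,0,0,0,0],[-0.003,0,0,0,0],[-0.004,0,0,0,0],[-0.005,0,0,0,0],[-0.006,0,0,0,0]]}}

```text
t: 22.98
eef_pos: [571.1, 293.6, 237.9]
tcp_rot: [-3.141, -0.001, 1.541]
ft_force: [-4.5, 8.0, 2.0]
opening: 0.229
grip_force: 30.0
```

Request:
{"method": "carry_out", "body": {"series": [[-0.0005,0,0,0,0],[-0.001,0,0,0,0],[-0.0015,0,0,0,0]]}}

```text
t: 23.35
eef_pos: [571.1, 292.1, 237.8]
tcp_rot: [-3.141, -0.001, 1.541]
ft_force: [-5.1, 8.2, 2.2]
opening: 0.227
grip_force: 30.0
```

```bash
python3 - <<'E'
from h import *
go()
p,d=grab('scene');C=cloud('scene',d)
p,d=grab('scene');go()
E
```

```text
t 23.35 grasp pt [571.1 292.1  66.8] yaw 88.31 rot [-3.1410e+00 -1.2000e-03  1.5414e+00] F [-5.06  8.22  2.18] M [1.12 0.94 0.01] open 0.227 grip 30.0
t 23.45 grasp pt [571.1 292.1  66.9] yaw 88.31 rot [-3.1410e+00 -1.2000e-03  1.5414e+00] F [-4.86  6.24  2.91] M [ 1.04  0.91 -0.01] open 0.231 grip 30.0
```

Request:
{"method": "carry_out", "body": {"series": [[-0.0005,0,0,0,0],[-0.001,0,0,0,0]]}}

```text
t: 23.7
eef_pos: [571.0, 291.2, 237.9]
tcp_rot: [-3.141, -0.001, 1.541]
ft_force: [-5.8, 8.1, 2.2]
opening: 0.233
grip_force: 30.0
```

Request:
{"method": "carry_out", "body": {"series": [[-0.0005,0,0,0,0],[-0.0005,0,0,0,0]]}}

```text
t: 23.95
eef_pos: [571.0, 290.6, 237.9]
tcp_rot: [-3.141, -0.001, 1.541]
ft_force: [-5.2, 6.4, 2.4]
opening: 0.23
grip_force: 30.0
```

Request:
{"method": "carry_out", "body": {"series": [[-0.0005,0,0,0,0],[-0.0005,0,0,0,0]]}}

```text
t: 24.2
eef_pos: [571.0, 290.1, 237.9]
tcp_rot: [-3.141, -0.001, 1.541]
ft_force: [-5.8, 7.5, 1.8]
opening: 0.229
grip_force: 30.0
```

Request:
{"method": "carry_out", "body": {"series": [[-0.0005,0,0,0,0],[-0.0005,0,0,0,0]]}}

```text
t: 24.45
eef_pos: [571.0, 289.6, 237.9]
tcp_rot: [-3.141, -0.001, 1.541]
ft_force: [-5.5, 7.5, 2.1]
opening: 0.231
grip_force: 30.0
```

Request:
{"method": "carry_out", "body": {"series": [[-0.0005,0,0,0,0],[-0.0005,0,0,0,0]]}}

```text
t: 24.7
eef_pos: [571.0, 289.1, 237.9]
tcp_rot: [-3.141, -0.001, 1.541]
ft_force: [-4.9, 6.9, 2.2]
opening: 0.233
grip_force: 30.0
```

Request:
{"method": "carry_out", "body": {"series": [[-0.0005,0,0,0,0],[-0.0005,0,0,0,0]]}}

```text
t: 24.95
eef_pos: [571.0, 288.7, 237.9]
tcp_rot: [-3.141, -0.001, 1.541]
ft_force: [-5.2, 7.0, 2.5]
opening: 0.233
grip_force: 30.0
```

Request:
{"method": "carry_out", "body": {"series": [[-0.0005,0,0,0,0],[-0.0005,0,0,0,0]]}}

```text
t: 25.2
eef_pos: [570.9, 288.4, 237.9]
tcp_rot: [-3.141, -0.002, 1.541]
ft_force: [-5.5, 10.2, 1.5]
opening: 0.228
grip_force: 30.0
```

Request:
{"method": "carry_out", "body": {"series": [[-0.0005,0,0,0,0],[-0.0005,0,0,0,0]]}}

```text
t: 25.45
eef_pos: [570.9, 288.2, 237.9]
tcp_rot: [-3.141, -0.002, 1.541]
ft_force: [-4.9, 12.2, 1.5]
opening: 0.232
grip_force: 30.0
```

```bash
python3 - <<'E'
from h import *
go()
p,d=grab('top');go();C=cloud('top',d)
f=lambda a,k:cv2.resize(np.clip(a.astype(float)*1.5,0,255).astype(np.uint8),None,fx=k,fy=k,interpolation=cv2.INTER_CUBIC)
save('c9',f(p[220:320,195:315],5))
hs=cv2.cvtColor(p,cv2.COLOR_RGB2HSV)[220:315,225:300]; m=((hs[...,1]<50)&(hs[...,2]>100)).astype(np.uint8); m=cv2.morphologyEx(m,cv2.MORPH_CLOSE,np.ones((5,5)))
k,l,st,c=cv2.connectedComponentsWithStats(m)
for i in range(1,k):
    if 100<st[i,4]<400: print('hub?',st[i],onz('top',c[i][0]+225,c[i][1]+220,55).round(1))
E
```

```text
t 25.45 grasp pt [570.9 288.2  66.9] yaw 88.31 rot [-3.1414e+00 -2.1000e-03  1.5413e+00] F [-4.89 12.16  1.46] M [ 1.84  0.98 -0.05] open 0.232 grip 30.0
t 25.5 grasp pt [570.9 288.2  66.9] yaw 88.31 rot [-3.1414e+00 -2.1000e-03  1.5414e+00] F [-4.77 13.04  1.47] M [ 1.79  0.97 -0.03] open 0.231 grip 30.0
hub? [ 32  39  19  19 277] [568.1 201.7  55. ]
```

View pics/c9.png

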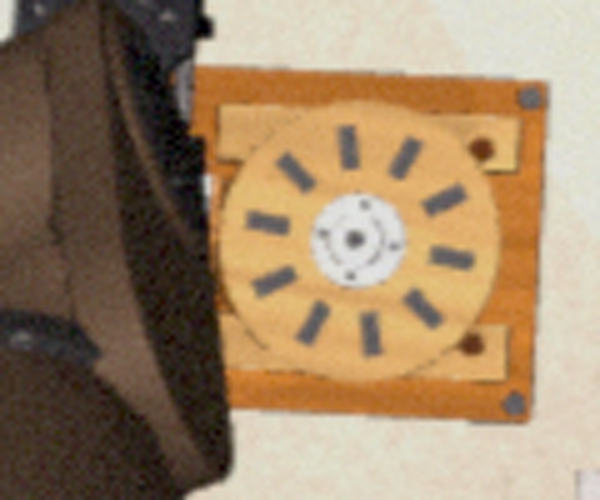

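The rim reaches both dowels ((481,149) and (471,344)) and the force is climbing: contact has been felt. One more small press.

Request:
{"method": "carry_out", "body": {"series": [[-0.0005,0,0,0,0],[-0.0005,0,0,0,0],[-0.0005,0,0,0,0]]}}

```text
t: 25.88
eef_pos: [570.8, 288.0, 237.9]
tcp_rot: [-3.142, -0.003, 1.541]
ft_force: [-5.7, 14.7, 0.6]
opening: 0.23
grip_force: 30.0
```

Request:
{"method": "carry_out", "body": {"series": [[0,0,0,0,0.3],[0,0,0,0,0.45],[0,0,0,0,0.6],[0,0,0,0,0.7],[0,0,0,0,0.7],[0,0,-0.02,0,0.7],[0,0,-0.06,0,0.7],[0,0,-0.12,0,0.7],[0.1,0,-0.12,0,0.7],[0.2,0,-0.12,0,0.7],[0.2,0,-0.12,0,0.7],[0.2,0,-0.12,0,0.7],[0.2,0,-0.12,0,0.7],[0.2,0,-0.12,0,0.7]]}}

```text
t: 27.62
eef_pos: [577.7, 484.8, 357.8]
tcp_rot: [-3.141, 0.0, 1.54]
ft_force: [0.2, 0.7, -0.0]
opening: 0.701
grip_force: 0.0
```

```bash
python3 - <<'E'
from h import *
p,d=grab('top');go();C=cloud('top',d)
f=lambda a,k:cv2.resize(np.clip(a.astype(float)*1.5,0,255).astype(np.uint8),None,fx=k,fy=k,interpolation=cv2.INTER_CUBIC)
save('c10',f(p[220:360,185:385],4))
hs=cv2.cvtColor(p,cv2.COLOR_RGB2HSV)[220:315,225:300]; m=((hs[...,1]<50)&(hs[...,2]>100)).astype(np.uint8); m=cv2.morphologyEx(m,cv2.MORPH_CLOSE,np.ones((5,5)))
k,l,st,c=cv2.connectedComponentsWithStats(m)
for i in range(1,k):
    if 100<st[i,4]<400: print('hub?',st[i],onz('top',c[i][0]+225,c[i][1]+220,55).round(1))
w=(d>0)&(C[...,2]>72)&(C[...,2]<110)&(C[...,0]>530)&(C[...,0]<620)&(C[...,1]>250)&(C[...,1]<340)
print('post',C[w].mean(0))
w=(d>0)&(abs(C[...,0]-445)<20)&(C[...,1]>10)&(C[...,1]<100);q=C[w];print('blade',np.linalg.lstsq(np.c_[q[:,:2]-[445,50],np.ones(len(q))],q[:,2],rcond=None)[0].round(3))
E
```

```text
t 27.68 grasp pt [577.8 484.7 187. ] yaw 88.22 rot [-3.1416e+00  1.0000e-04  1.5397e+00] F [-0.46 -0.27  0.14] M [-0.09  0.05 -0.03] open 0.702 grip 0.0
hub? [  0  31  12  31 265] [570.3 276.6  55. ]
hub? [ 32  39  19  19 286] [568.1 201.7  55. ]
post [570.92245926 288.36981089  83.68795273]
blade [ 1.000e-03 -4.000e-03  3.482e+00]
```

View pics/c10.png

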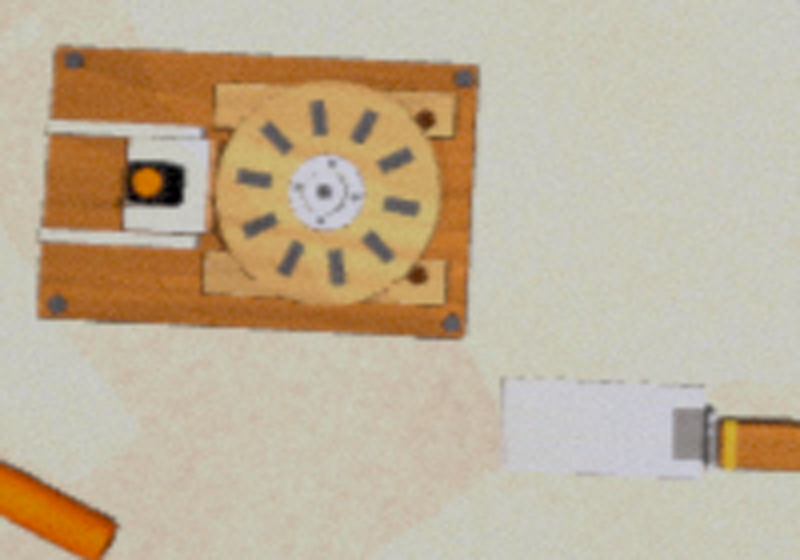

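The wheel (hub at (325,192)) rests on both dowels with the jaw against it at (213,190). The jaw did not move on release, and the trowel lies flat at (600,427). I'll hand it in.

```bash
python3 -c "
from cell import env
print(env.job_done())"
```

```text
the job is handed in; nothing more can be done
None
```

The job is handed in at about 28 s: the wheel sits flat on the jig's strips against both dowels, and the jaw, pressed up to about 15 N in all, stayed put on release; the trowel lies flat on the bench, released; the hand-in gave no verdict back.

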